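# Sweep the red heat-lamp toggles off

### The job

The egg batch is finished, so switch off the heat lamps: put one fingertip down before the first red toggle and drag it along the red bank, folding the three upright red toggles over one after the other, well past half way, without raising the finger clear of the row before the third is over. Do not touch the blue bank or its toggles, which keep the egg fridge running.

Things in the scene. Friction and masses are not known exactly. Their poses are not given: they have to be found in the camera images.
- red_toggle_1 (a point): First red toggle. Point: on its hinge, mid width, 47 mm above the bench; z axis up the paddle (upright, within 7 degrees = on; leaning over 40 = off; stop at 80). Flat paddle 34 mm wide across the row, 10 thick, 45 long, all red, top 92 mm above bench. Folds one way only, along the row towards toggle 3; about 1.1 N at its end moves it; it stays where left.
- red_toggle_2 (a point): Middle red toggle, same paddle and same point and axes as toggle 1. The three hinges are 55 mm apart in a straight level line. A folded paddle's highest point is 13 mm above its hinge, so a fingertip dragged along the row about 25 mm above the hinges (16 to 32 works) folds each paddle far enough, then slides over it.
- red_toggle_3 (a point): Last red toggle, same paddle, point and axes. The red bank's white housing, fixed to the bench, is 220 mm along the row, 85 wide, flat top 45 mm above the bench, centred under toggle 2. A black plate lies under the toggles, a red band runs round the foot, a yellow lens (7 mm high) at the end beside toggle 1, where the drag starts; a black cable gland sticks out of the end beside toggle 3.
- blue: The blue bank, to be left alone: the same white housing (220 by 85 mm, 45 high, fixed to the bench) with a blue band round its foot and three upright blue toggles, tops 92 mm above the bench. Origin: centre of its underside; y axis along its row, z up. It stands left or right of the red bank at any angle, centres at least 0.3 m apart.

How it is judged:
By the outcome, as a careful person would: the job done as asked, in the order asked, and still so for the second after the job is handed in, with the robot touching nothing.
It also fails if it takes over 29 s, if anything falls off the work surface, if the arm or the gripper's body presses on something with over 40 N, if the wrist force passes 120 N, or if a joint passes its speed limit or range.

### The arm

A 7-joint arm with a two-finger parallel gripper is mounted at the origin on the work surface. World frame = base frame: x ahead of the robot, y to its left, z up, the work surface at z = 0. Lengths are in m, angles in rad, forces in N, time in s.
With the tool pointing down it reaches from about 0.4 to 0.875 m from the base axis. Payload 4.4 kg.
Tool frame: the origin (TCP) lies midway between the tips of the shut fingers; the grasp point (between the pads) lies 19 mm behind it (manip.grip_depth is the distance from the TCP to the grasp point, in m); y points along the fingers, x is the direction in which the jaws open and shut, and the axes are right-handed (so a half turn about y gives the same grasp; the last joint's range is limited). The gripper opens to 85 mm and grips with 20 to 120 N. Pads are 22 mm wide; open, the fingers measure 114 mm over their backs; the gripper's body (76 mm by 85 mm) begins 54 mm behind the grasp point. The pads swing forward as they close: fully open they stand 13 mm farther back than shut.
Start: joints at [1.08, 0.628, 0.038, 1.517, -0.027, 0.996, -0.02], TCP at [0.268, -0.592, 0.231] pointing down, gripper open.
Joint ranges: [-3.06, 3.06], [-0.37, 2.12], [-1.25, 1.32], [0.18, 2.47], [-1.1, 4.24], [0.23, 1.98], [-2.94, 2.94]. Speed limits (rad/s): [2.57, 2.57, 3.14, 3.14, 3.14, 3.14, 3.14].

### API

Orientations are given as a 3x3 rotation matrix whose columns are the frame's x, y, z axes.
In Python, from plant import manip gives the robot as it stands. The module is installed in compiled form; this text tells all that it offers.
- The arm moves only by the tool jog_arm, never from a script. Its argument "targets" is a list of rows, each a list of 7 numbers: the finger opening in cm, from 0 to 8.54, then the shift along the tool's x, y, z in cm, then the turn, a rotation vector about the tool's x, y, z in degrees. In form: [[grip, x, y, z, wx, wy, wz], ...]. A call has 1 to 12 rows; each row shifts and turns the pose as measured when the row begins, along the tool's axes as they then stand; what a row does not reach is not made up. A row lasts 1/12 s, in which the tool goes at most 41.7 mm and 7.16 degrees, less where a joint would pass 70% of its speed; a pose out of reach is approached as far as the arm can. A call is refused whole if a number of a shift passes 4.17 or a number of a turn 7.16, either way. A call with a gripper value outside its range is refused whole. The fingers move at their own pace and stop on an object; the grip force is fixed at half the most. Time passes only in rows, so rows that do not move let the fingers close. It gives the time, the measured TCP pose, the force and the opening at its end, in the units of the state.
- manip.get_obs(): the state, without advancing time (a new reading comes with each control period).
- manip.grab_frame(name): name is "side" or "top"; returns the picture (384x512x3 uint8, red, green, blue); there is no depth.
- manip.camera_info(name): a dict with "fovy" (degrees; the focal length in pixels is half the picture's height over the tangent of half this angle, whatever the lens; pixels are square), "cx", "cy" (the principal point, pixels), "k1" (the pictures are not rectified: a ray, as slopes to the right and down, at radius r is drawn at 1 + k1 r^2 times it, then the intrinsics apply), "T" (4x4, takes a point from camera to world coordinates). Camera axes: x right, y up, looking along -z (the intrinsics and any distortion apply to the point x, -y, -z); pixel columns grow to the right and rows downward; lengths in m; the calibration is good to about 2 mm. A picture is of the moment at which its call begins. camera_info takes no time and is no camera call.
- manip.job_done(): hands the job in, once; it reports no verdict.
The state is a dict: "t": time; "joints": joint angles; "joint_vel": joint speeds; "joint_torque": joint torques, N m; "tool_pos": TCP position; "tcp_rot": TCP orientation; "ft_force": force on the tool from outside, world axes, zero at the start; "torque": the same for the moment, N m; "width": opening from 0.0 (shut) to 1.0 (fully open).
Only numpy, scipy, OpenCV 4.12 (cv2) and the standard library are available. Lean on these libraries where they do the work, as an engineer would, in place of code of your own. Each camera call takes 0.05 s, during which the arm holds its last target. There are 200 camera calls.

## Working session

There is one attempt and no reset: what is moved stays moved. The work goes in short steps, Python scripts to look and compute and a tool call to move; the robot and the scene stay as the last step left them, time stands still between calls to the robot, and variables do not carry over. Pictures are saved under pics/ and viewed, about 8 in all and at most 12, crops included, and the job is handed in when it is done.

Besides the shell and the picture viewer there is one more tool, called after ">>>" as name(argument=value, ...) on one line, values as JSON. jog_arm: Moves the arm, as the interface text tells. Its arguments: {"type":"object","properties":{"targets":{"type":"array","items":{"type":"array","items":{"type":"number"}}}},"required":["targets"]}

```bash
mkdir -p pics; cat > h.py <<'E'
import numpy as np, cv2
from plant import manip
def K(n):
    c=manip.camera_info(n); f=192/np.tan(np.radians(c["fovy"]/2)); return c,f
def pix2w(n,u,v,z):
    c,f=K(n); M=np.array([[f,0,c["cx"]],[0,f,c["cy"]],[0,0,1.]])
    p=cv2.undistortPoints(np.array([[[u,v]]],float),M,np.array([c["k1"],0,0,0.]))[0,0]
    T=np.array(c["T"]); d=T[:3,:3]@np.array([p[0],-p[1],-1]); o=T[:3,3]
    return o+d*(z-o[2])/d[2]
def w2pix(n,P):
    c,f=K(n); T=np.array(c["T"]); q=(np.asarray(P)-T[:3,3])@T[:3,:3]
    x,y=q[0]/-q[2],-q[1]/-q[2]; s=1+c["k1"]*(x*x+y*y)
    return np.array([f*x*s+c["cx"],f*y*s+c["cy"]])
E
python3 - <<'E'
from h import *
for n in("top","side"):
    im=manip.grab_frame(n); cv2.imwrite(f"pics/{n}0.png",cv2.resize(im[:,:,::-1],(768,576),interpolation=cv2.INTER_CUBIC))
    cv2.imwrite(f"pics/{n}0raw.png",im[:,:,::-1])
    c=manip.camera_info(n); print(n,c["fovy"],c["cx"],c["cy"],c["k1"],np.round(c["T"],3).tolist())
o=manip.get_obs(); print(o["t"],o["tool_pos"],np.round(o["tcp_rot"],3),o["width"],o["ft_force"])
E
```

```text
top 54.77834195567668 258.6691050528338 190.95880768658574 -0.0986454051646305 [[0.004, 0.987, -0.162, 0.413], [-1.0, 0.004, 0.002, -0.013], [0.003, 0.162, 0.987, 0.774], [0.0, 0.0, 0.0, 1.0]]
side 45.46184534054612 246.35309785652944 189.7204344984714 -0.07252571647111854 [[-0.905, 0.316, -0.284, 0.25], [-0.425, -0.67, 0.608, 0.622], [0.002, 0.671, 0.741, 0.822], [0.0, 0.0, 0.0, 1.0]]
0.1 [ 0.26771092 -0.59168673  0.23047254] [[ 0.412 -0.001  0.911]
 [-0.911  0.002  0.412]
 [-0.002 -1.    -0.   ]] 1.00095234369972 [ 1.22471007  0.28328137 -0.22125617]
```

View pics/top0.png

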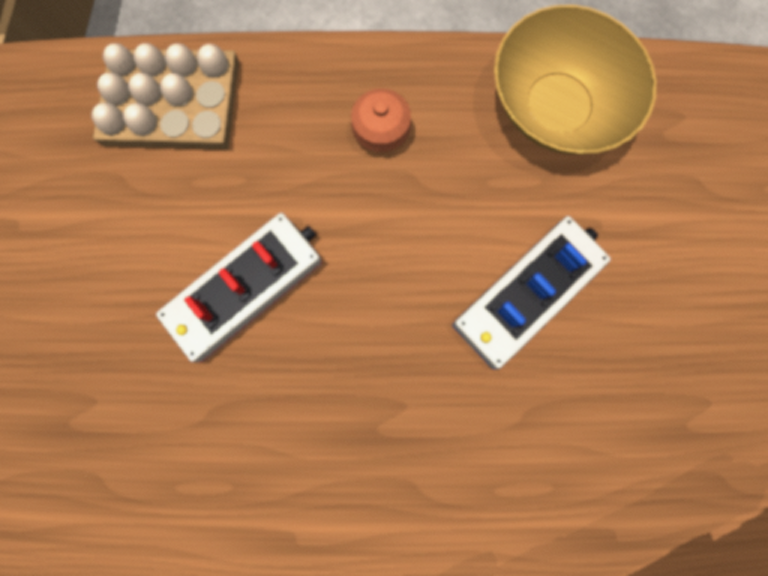

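View pics/side0.png

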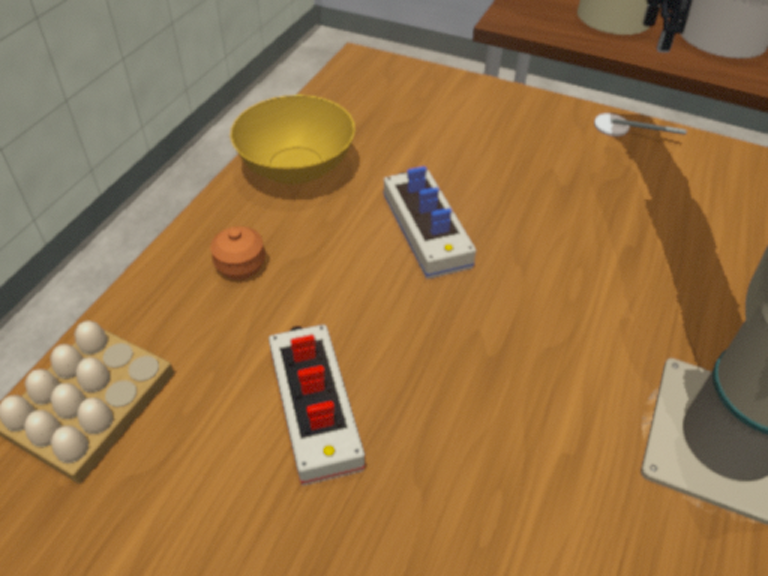

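The top picture shows the red bank at left with its lens at (181,329), toggles near (200,308), (232,281) and (265,253), and the gland at (309,234). The blue bank is at right, around (533,292). In the side picture the red bank is around (315,400). I'll enlarge the red bank in both.

```bash
python3 - <<'E'
import cv2,numpy as np
a=cv2.imread("pics/top0raw.png")[135:250,95:225]; b=cv2.imread("pics/side0raw.png")[210:325,170:250]
A=cv2.resize(a,None,fx=5,fy=5,interpolation=cv2.INTER_CUBIC);B=cv2.resize(b,None,fx=5,fy=5,interpolation=cv2.INTER_CUBIC)
cv2.imwrite("pics/cropA.png",A);cv2.imwrite("pics/cropB.png",B)
E
```

```text
(no output)
```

View pics/cropA.png

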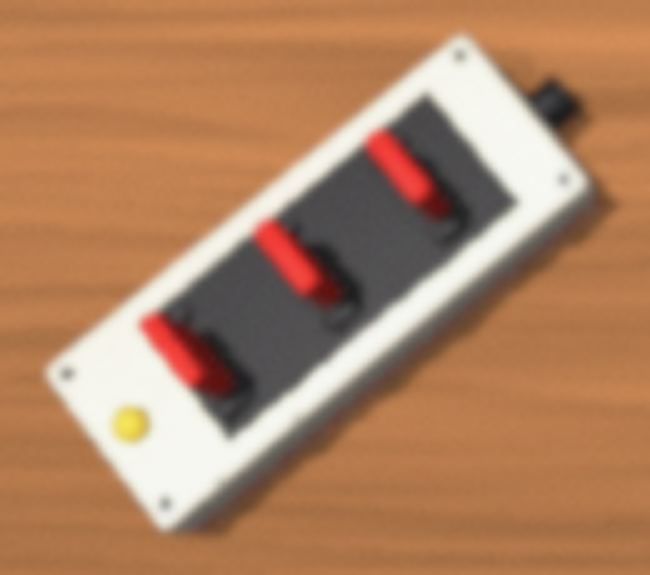

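View pics/cropB.png

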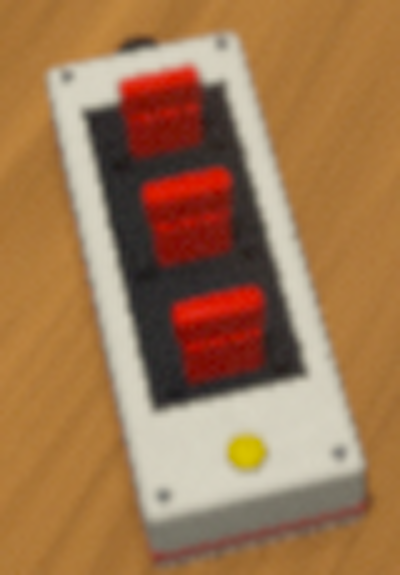

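Crop A: housing top corners are at about (463,35), (590,182), (163,528), (45,375), and paddle tops at (178,352), (290,260), (402,168). Crop B: corners at (50,70), (240,35), (362,468), (148,518).

```bash
cat >> h.py <<'E'
E
python3 - <<'E'
from h import *
A=lambda x,y:(95+(x+.5)/5-.5,135+(y+.5)/5-.5)
B=lambda x,y:(170+(x+.5)/5-.5,210+(y+.5)/5-.5)
for n,f,pts in(("top",A,[(463,35),(590,182),(163,528),(45,375)]),("side",B,[(50,70),(240,35),(362,468),(148,518)])):
    P=np.array([pix2w(n,*f(*p),.045) for p in pts]); c=P.mean(0)
    d=(P[0]+P[1]-P[2]-P[3])[:2]; print(n,P.round(4)[:,:2].tolist(),"c",c.round(4),"yaw",np.degrees(np.arctan2(d[1],d[0])))
    print([np.linalg.norm(P[i]-P[(i+1)%4]).round(4) for i in range(4)])
for p in[(178,352),(290,260),(402,168)]: print("tgl",pix2w("top",*A(*p),.092).round(4))
for p in[(220,303),(187,183),(160,83)]: print("tglS",pix2w("side",*B(*p),.092).round(4))
for p in[(578,217),(605,260),(497,368),(455,323)]: print("blue",pix2w("top",(p[0]+.5)/1.5-.5,(p[1]+.5)/1.5-.5,.045).round(3))
E
```

```text
top [[0.6345, 0.1323], [0.573, 0.0785], [0.4328, 0.2452], [0.4933, 0.2974]] c [0.5334 0.1883 0.045 ] yaw -49.7030271538404
[np.float64(0.0818), np.float64(0.2178), np.float64(0.0799), np.float64(0.2172)]
side [[0.6358, 0.1344], [0.5709, 0.0824], [0.4333, 0.2478], [0.4959, 0.3001]] c [0.534  0.1912 0.045 ] yaw -50.04575818693443
[np.float64(0.0831), np.float64(0.2151), np.float64(0.0816), np.float64(0.2169)]
tgl [0.4972 0.2265 0.092 ]
tgl [0.5324 0.1854 0.092 ]
tgl [0.5679 0.1442 0.092 ]
tglS [0.4992 0.2316 0.092 ]
tglS [0.5361 0.189  0.092 ]
tglS [0.5691 0.1507 0.092 ]
blue [ 0.631 -0.276  0.045]
blue [ 0.571 -0.31   0.045]
blue [ 0.425 -0.157  0.045]
blue [ 0.484 -0.103  0.045]
```

Both cameras agree: bank centre at about (0.534, 0.190), row yaw −49.9°, toggles 55 mm apart. I'll shut the fingers, turn the tool's x along the row, and cross over high up.

>>> jog_arm(targets=[[0, 0, 0, 0, 0, -5.3, 0], [0, 0, 0, 0, 0, -5.3, 0], [0, 0, 0, 0, 0, -5.3, 0], [0, -1.4, 0, 3.6, 0, 0, 0], [0, -1.4, 0, 3.6, 0, 0, 0], [0, -1.4, 0, 3.6, 0, 0, 0], [0, -1.4, 0, 3.6, 0, 0, 0], [0, -1.4, 0, 3.6, 0, 0, 0], [0, -1.4, 0, 3.6, 0, 0, 0], [0, -1.4, 0, 3.6, 0, 0, 0], [0, -1.4, 0, 3.6, 0, 0, 0], [0, -1.4, 0, 3.6, 0, 0, 0]])

```text
t: 1.1
tool_pos: [0.4264, -0.2811, 0.2233]
tcp_rot: [[0.64, -0.011, 0.768], [-0.768, 0.002, 0.64], [-0.009, -1.0, -0.007]]
ft_force: [-0.2, -0.0, -0.2]
width: -0.003
```

```bash
cat > w.py <<'E'
from h import *
import sys
o=manip.get_obs();R=np.array(o["tcp_rot"]);p=np.array(o["tool_pos"])
d=np.array([np.cos(np.radians(-49.9)),np.sin(np.radians(-49.9)),0]);c=np.array([.534,.190,0])
print(o["t"],p.round(4),R.round(3).tolist(),np.round(o["joints"],2),o["width"],o["ft_force"].round(2) if hasattr(o["ft_force"],"round") else o["ft_force"])
print("along",(p-c)@d,"lat",(p-c)@[-d[1],d[0],0])
s,z=float(sys.argv[1]),float(sys.argv[2]); t=c+s*d; t[2]=z
print("cm to target in tool axes",(R.T@(t-p)*100).round(2))
E
python3 w.py -0.105 0.23
```

```text
1.1 [ 0.4264 -0.2811  0.2233] [[0.64, -0.011, 0.768], [-0.768, 0.002, 0.64], [-0.009, -1.0, -0.007]] [ 0.56  0.45 -0.05  1.9   0.04  0.81 -0.39] -0.003463730695871973 [-0.17 -0.01 -0.18]
along 0.2910916060141355 lat -0.38573261530661884
cm to target in tool axes [-39.81  -0.6   38.36]
```

>>> jog_arm(targets=[[0, -2.7, 0, 2.7, 0, 0, 0], [0, -2.7, 0, 2.7, 0, 0, 0], [0, -2.7, 0, 2.7, 0, 0, 0], [0, -2.7, 0, 2.7, 0, 0, 0], [0, -2.7, 0, 2.7, 0, 0, 0], [0, -2.7, 0, 2.7, 0, 0, 0], [0, -2.7, 0, 2.7, 0, 0, 0], [0, -2.7, 0, 2.7, 0, 0, 0], [0, -2.7, 0, 2.7, 0, 0, 0], [0, -2.7, 0, 2.7, 0, 0, 0], [0, -2.7, 0, 2.7, 0, 0, 0], [0, -2.7, 0, 2.7, 0, 0, 0]])

```text
t: 2.1
tool_pos: [0.4673, 0.1978, 0.2222]
tcp_rot: [[0.641, -0.011, 0.767], [-0.767, 0.001, 0.641], [-0.008, -1.0, -0.008]]
ft_force: [1.2, -0.6, -0.1]
width: 0.001
```

```bash
python3 w.py -0.105 0.23
```

```text
2.1 [0.4673 0.1978 0.2222] [[0.641, -0.011, 0.767], [-0.767, 0.001, 0.641], [-0.008, -1.0, -0.008]] [-0.37  0.44 -0.12  1.91  0.06  0.8  -1.39] 0.0013005631349758658 [ 1.25 -0.65 -0.09]
along -0.04893948111972394 lat -0.04600462224309146
cm to target in tool axes [-5.63 -0.78  4.57]
```

>>> jog_arm(targets=[[0, -2.0, 0, 1.5, 0, 0, 0], [0, -2.0, 0, 1.5, 0, 0, 0], [0, -1.5, 0, 1.4, 0, 0, 0], [0, 0, 0, 0, 0, 0, 0], [0, 0, 0, 0, 0, 0, 0]])

```text
t: 2.52
tool_pos: [0.4623, 0.2841, 0.2207]
tcp_rot: [[0.653, -0.013, 0.757], [-0.757, 0.006, 0.653], [-0.014, -1.0, -0.006]]
ft_force: [-0.3, -0.1, 0.2]
width: -0.001
```

```bash
python3 w.py -0.105 0.11
```

```text
2.5167 [0.4623 0.2841 0.2207] [[0.653, -0.013, 0.757], [-0.757, 0.006, 0.653], [-0.014, -1.0, -0.006]] [-0.51  0.49 -0.13  1.82  0.06  0.84 -1.52] -0.0014909222004086994 [-0.27 -0.06  0.22]
along -0.11814371659161119 lat 0.005724378066791607
cm to target in tool axes [ 1.46 11.06 -0.52]
```

>>> jog_arm(targets=[[0, 0.5, 3.0, -0.2, 0, 0, 0], [0, 0.5, 3.0, -0.2, 0, 0, 0], [0, 0.3, 2.5, -0.1, 0, 0, 0], [0, 0, 1.5, 0, 0, 0, 0], [0, 0, 0, 0, 0, 0, 0], [0, 0, 0, 0, 0, 0, 0]])

```text
t: 3.02
tool_pos: [0.4676, 0.2655, 0.1179]
tcp_rot: [[0.649, -0.011, 0.76], [-0.761, 0.004, 0.649], [-0.01, -1.0, -0.006]]
ft_force: [0.3, -0.5, -0.3]
width: 0.003
```

```bash
python3 w.py -0.105 0.070; python3 - <<'E'
from h import *
a=manip.grab_frame("top")[115:235,75:235,::-1]; b=manip.grab_frame("side")[190:340,150:270,::-1]
A=cv2.resize(a,(480,360),interpolation=cv2.INTER_CUBIC);B=cv2.resize(b,(288,360),interpolation=cv2.INTER_CUBIC)
cv2.imwrite("pics/chk1.png",np.hstack([A,B]))
E
```

```text
3.0167 [0.4676 0.2655 0.1179] [[0.649, -0.011, 0.76], [-0.761, 0.004, 0.649], [-0.01, -1.0, -0.006]] [-0.49  0.63 -0.11  1.93  0.1   0.59 -1.52] 0.003124598551967227 [ 0.3  -0.5  -0.25]
along -0.10053093544776852 lat -0.0021028242842617674
cm to target in tool axes [-0.4   4.8   0.24]
```

View pics/chk1.png

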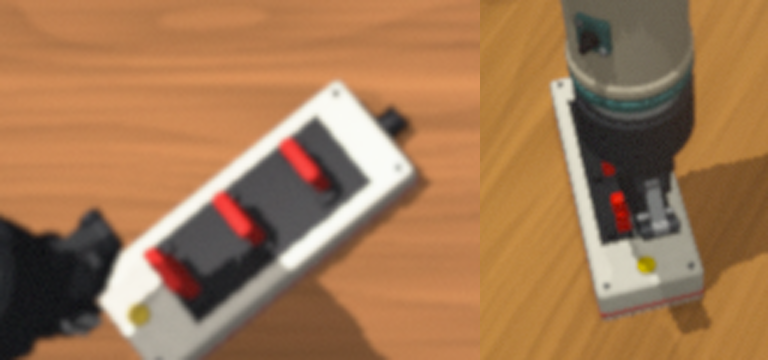

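The finger stands above the lens end at about (100,250) in the left half. All three toggles are still upright. Next I lower it to about 70 mm.

>>> jog_arm(targets=[[0, -0.2, 1.5, 0.1, 0, 0, 0], [0, -0.2, 1.5, 0.1, 0, 0, 0], [0, 0, 1.0, 0, 0, 0, 0], [0, 0, 0.5, 0, 0, 0, 0], [0, 0, 0, 0, 0, 0, 0], [0, 0, 0, 0, 0, 0, 0]])

```text
t: 3.62
tool_pos: [0.4721, 0.273, 0.0795]
tcp_rot: [[0.648, 0.003, 0.761], [-0.761, 0.013, 0.648], [-0.008, -1.0, 0.01]]
ft_force: [-0.9, 1.0, 0.9]
width: 0.003
```

```bash
python3 w.py 0.118 0.070
```

```text
3.6167 [0.4721 0.273  0.0795] [[0.648, 0.003, 0.761], [-0.761, 0.013, 0.648], [-0.008, -1.0, 0.01]] [-0.51  0.7  -0.09  1.94  0.11  0.5  -1.54] 0.003060178366084291 [-0.91  0.98  0.88]
along -0.10333791525460409 lat 0.006146389688855459
cm to target in tool axes [22.14  0.77 -0.75]
```

>>> jog_arm(targets=[[0, 0, 0.5, -0.3, 0, 0, 0], [0, 0, 0.4, -0.3, 0, 0, 0], [0, 0, 0, 0, 0, 0, 0]])

```text
t: 3.87
tool_pos: [0.4684, 0.2694, 0.0715]
tcp_rot: [[0.648, 0.006, 0.761], [-0.761, 0.014, 0.648], [-0.007, -1.0, 0.014]]
ft_force: [-0.3, -0.5, 0.0]
width: 0.004
```

```bash
for i in 1 2; do python3 w.py 0.118 0.070; done
```

```text
3.8667 [0.4684 0.2694 0.0715] [[0.648, 0.006, 0.761], [-0.761, 0.014, 0.648], [-0.007, -1.0, 0.014]] [-0.51  0.71 -0.09  1.96  0.11  0.46 -1.54] 0.003686376464074444 [-0.33 -0.53  0.03]
along -0.10298557362556769 lat 0.0009114670374758512
cm to target in tool axes [ 2.21e+01 -1.00e-02 -2.10e-01]
3.8667 [0.4684 0.2694 0.0715] [[0.648, 0.006, 0.761], [-0.761, 0.014, 0.648], [-0.007, -1.0, 0.014]] [-0.51  0.71 -0.09  1.96  0.11  0.46 -1.54] 0.003686376464074444 [-0.33 -0.53  0.03]
along -0.10298557362556769 lat 0.0009114670374758512
cm to target in tool axes [ 2.21e+01 -1.00e-02 -2.10e-01]
```

>>> jog_arm(targets=[[0, 1.3, 0, 0, 0, 0, 0], [0, 1.3, 0, 0, 0, 0, 0], [0, 1.3, 0, 0, 0, 0, 0], [0, 1.3, 0, 0, 0, 0, 0], [0, 1.3, 0, 0, 0, 0, 0]])

```text
t: 4.28
tool_pos: [0.5086, 0.2221, 0.0714]
tcp_rot: [[0.654, 0.002, 0.757], [-0.757, 0.018, 0.654], [-0.012, -1.0, 0.013]]
ft_force: [-1.7, 1.6, 0.1]
width: -0.006
```

```bash
python3 w.py 0.118 0.070
```

```text
4.2833 [0.5086 0.2221 0.0714] [[0.654, 0.002, 0.757], [-0.757, 0.018, 0.654], [-0.012, -1.0, 0.013]] [-0.38  0.72 -0.12  1.92  0.13  0.5  -1.44] -0.005669813469827158 [-1.68  1.62  0.07]
along -0.040966746468452254 lat 0.0012285430619773147
cm to target in tool axes [15.89 -0.06 -0.32]
```

>>> jog_arm(targets=[[0, 1.3, 0, 0, 0, 0, 0], [0, 1.3, 0, 0, 0, 0, 0], [0, 1.3, 0, 0, 0, 0, 0], [0, 1.3, 0, -0.1, 0, 0, 0], [0, 1.3, 0, -0.1, 0, 0, 0], [0, 1.3, 0, 0, 0, 0, 0]])

```text
t: 4.78
tool_pos: [0.5588, 0.16, 0.0708]
tcp_rot: [[0.654, -0.002, 0.757], [-0.756, 0.022, 0.654], [-0.018, -1.0, 0.013]]
ft_force: [-2.9, 2.5, 1.6]
width: 0.001
```

```bash
python3 w.py 0.118 0.070
```

```text
4.7833 [0.5588 0.16   0.0708] [[0.654, -0.002, 0.757], [-0.756, 0.022, 0.654], [-0.018, -1.0, 0.013]] [-0.22  0.75 -0.14  1.84  0.15  0.55 -1.31] 0.0013947616466109725 [-2.92  2.49  1.59]
along 0.038904817507709306 lat -0.00034486538375982733
cm to target in tool axes [ 7.91 -0.07 -0.07]
```

>>> jog_arm(targets=[[0, 1.3, -0.05, 0, 0, 0, 0], [0, 1.3, -0.05, 0, 0, 0, 0], [0, 1.3, -0.05, 0, 0, 0, 0], [0, 1.3, 0, 0, 0, 0, 0], [0, 1.3, 0, 0, 0, 0, 0], [0, 1.0, 0, 0, 0, 0, 0], [0, 0, 0, 0, 0, 0, 0]])

```text
t: 5.37
tool_pos: [0.6154, 0.0921, 0.0709]
tcp_rot: [[0.65, 0.001, 0.76], [-0.76, 0.02, 0.65], [-0.015, -1.0, 0.013]]
ft_force: [0.5, 0.9, -0.1]
width: -0.006
```

```bash
python3 w.py 0.118 0.070
```

```text
5.3667 [0.6154 0.0921 0.0709] [[0.65, 0.001, 0.76], [-0.76, 0.02, 0.65], [-0.015, -1.0, 0.013]] [-0.09  0.79 -0.16  1.72  0.16  0.63 -1.19] -0.005506374109832675 [ 0.54  0.87 -0.06]
along 0.12730865719970502 lat -0.0008316054211123876
cm to target in tool axes [-0.93  0.11  0.09]
```

```bash
python3 - <<'E'
from h import *
a=manip.grab_frame("top")[115:265,75:275,::-1]; b=manip.grab_frame("side")[190:340,150:270,::-1]
A=cv2.resize(a,(480,360),interpolation=cv2.INTER_CUBIC);B=cv2.resize(b,(288,360),interpolation=cv2.INTER_CUBIC)
cv2.imwrite("pics/chk2.png",np.hstack([A,B]))
E
```

```text
(no output)
```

View pics/chk2.png

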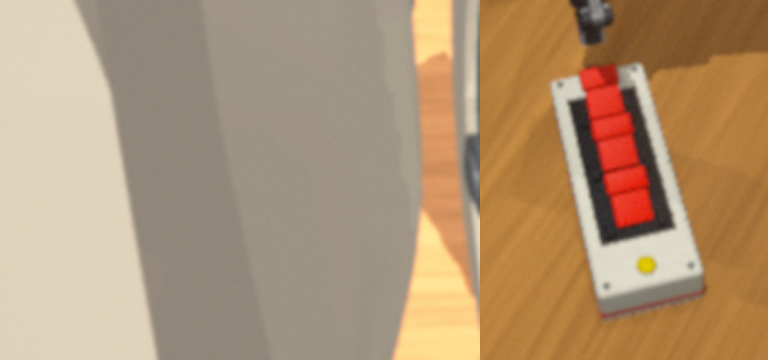

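The side view (right half) shows all three paddles folded flat towards the gland end, at about (630,200), (615,145) and (603,90). The finger is past the end of the bank, and the top view is blocked by the arm. I'll raise the finger clear and move back from the bank.

>>> jog_arm(targets=[[0, 0, -2, 0, 0, 0, 0], [0, 0, -3, 0, 0, 0, 0], [0, 0, -3, 0, 0, 0, 0], [0, 0, -3, 0, 0, 0, 0], [0, 0, -3, 0, 0, 0, 0], [0, 2.0, -1, -2.0, 0, 0, 0], [0, 2.0, 0, -2.0, 0, 0, 0], [0, 2.0, 0, -2.0, 0, 0, 0], [0, 1.5, 0, -1.5, 0, 0, 0], [0, 0, 0, 0, 0, 0, 0], [0, 0, 0, 0, 0, 0, 0]])

```text
t: 6.38
tool_pos: [0.6001, -0.0028, 0.2251]
tcp_rot: [[0.669, -0.009, 0.743], [-0.743, 0.027, 0.669], [-0.026, -1.0, 0.012]]
ft_force: [-0.1, 0.0, -0.5]
width: -0.003
```

```bash
python3 w.py 0.118 0.070; python3 - <<'E'
from h import *
a=manip.grab_frame("top")[115:265,75:275,::-1]; b=manip.grab_frame("side")[90:340,150:350,::-1]
A=cv2.resize(a,(480,360),interpolation=cv2.INTER_CUBIC);B=cv2.resize(b,(288,360),interpolation=cv2.INTER_CUBIC)
cv2.imwrite("pics/chk3.png",np.hstack([A,B]))
E
```

```text
6.3833 [ 0.6001 -0.0028  0.2251] [[0.669, -0.009, 0.743], [-0.743, 0.027, 0.669], [-0.026, -1.0, 0.012]] [ 0.11  0.57 -0.21  1.66  0.11  0.93 -0.98] -0.0025159057341553295 [-0.1   0.   -0.45]
along 0.19004666126295244 lat -0.07359316813243136
cm to target in tool axes [-6.55 15.77  7.42]
```

View pics/chk3.png

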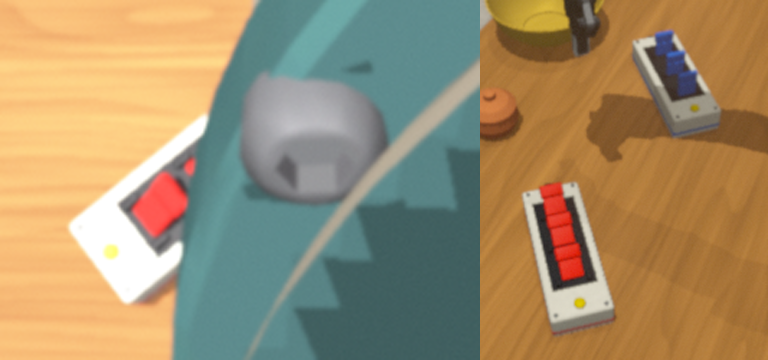

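All three red toggles are down and the blue ones are upright. One numeric check of the fold angles before handing in.

```bash
python3 - <<'E'
from h import *
d=np.array([np.cos(np.radians(-49.9)),np.sin(np.radians(-49.9)),0]);c=np.array([.534,.190,.047])
b=manip.grab_frame("side")
m=((b[:,:,0]>140)&(b[:,:,1]<60)&(b[:,:,2]<70)).astype(np.uint8); m[:,300:]=0
n,l,s,_=cv2.connectedComponentsWithStats(m); print(s[1:][s[1:,4]>10].tolist())
for k in(-1,0,1):
  h=c+.055*k*d
  print(k,{a:[float(w2pix("side",h+.045*(d*np.sin(np.radians(a))+[0,0,np.cos(np.radians(a))])+e*.005*(-d*np.cos(np.radians(a))+[0,0,np.sin(np.radians(a))]))[1].round(1)) for e in(1,-1)] for a in(0,40,55,70,80)},"hinge",w2pix("side",h).round(1))
E=None
y=np.where(m.any(1))[0]
B=cv2.resize(b[210:300,170:260,::-1],(540,540),interpolation=cv2.INTER_CUBIC); cv2.imwrite("pics/chk4.png",B)
E
```

```text
[[193, 218, 29, 67, 832]]
-1 {0: [272.8, 268.3], 40: [261.7, 260.3], 55: [260.2, 260.1], 70: [260.2, 261.4], 80: [261.1, 263.1]} hinge [215.  283.1]
0 {0: [249.0, 244.9], 40: [239.0, 237.9], 55: [237.8, 238.0], 70: [238.1, 239.5], 80: [239.2, 241.3]} hinge [209.1 259.9]
1 {0: [227.1, 223.3], 40: [218.0, 217.1], 55: [217.1, 217.5], 70: [217.7, 219.2], 80: [218.8, 221.1]} hinge [203.6 238.4]
```

View pics/chk4.png

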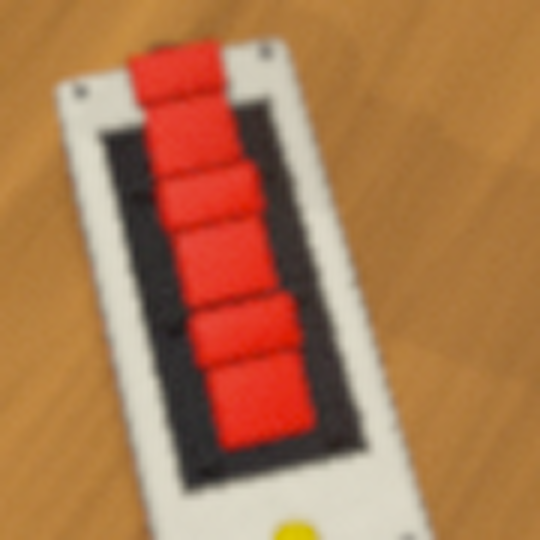

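```bash
python3 -c "
from plant import manip
print(manip.job_done())"
```

```text
the job is handed in; nothing more can be done
None
```

I switched off the red bank. With the gripper shut, its tip went down before toggle 1 and was dragged along the row about 24 mm above the hinges until it was 72 mm past hinge 3. I raised it only after a picture showed all three toggles over. The job was handed in at about 6.5 s with the arm clear of everything.

- **Red toggles:** the last side picture shows all three folded alike towards the gland end.
- **Fold angle:** I could not measure it exactly, because the side view barely changes beyond 40°. A tip passing over at that height implies about 55° or more. The arm blocked the top view at the end, so that camera could not confirm it.
- **Forces:** in the readings taken during the drag, the wrist force stayed under about 4.5 N.
- **Blue bank:** it was never approached below about 0.22 m, and its toggles still stood upright in the last wide side picture.

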